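Set the cooling-water valve of the casting machine one turn open, past its play

TASK

Close the cooling-water gate valve fully home with its handwheel (clockwise from above), gently, without wrenching it against its seat. Then open it by one full turn, counting only from where the play in the worn wheel is taken up and the stem begins to rise. Let go of the wheel and leave the mould disc, the crate of castings and the spanner alone.

Things in the scene. Friction and masses are not known exactly. Their poses are not given: they have to be found in the camera images.
- valve: Green gate valve in a low steel pipe bridge bolted to the bench. Origin on the bench, straight below the upright axis of stem and wheel; z up, y along the pipe (axis 48 mm up, radius 14 mm, feet 130 mm either side). Turning clockwise seen from above closes it, anticlockwise opens it, three turns in all. It starts 50 to 125 degrees of stem turn open.
- hub (a point): Centre of the level blue handwheel, 158 mm above the bench: rim 75 mm radius to its centre line, 14 mm thick, three spokes. The wheel is worn loose on its stem nut: it has play of roughly a sixth of a turn (not known exactly) in which it turns almost freely (under 1 N at the knob) while the stem stands still. It starts anywhere in the play; each reversal crosses it all again.
- knob (a point): Middle of the black upright knob on the rim, the part to hold: 22 mm diameter, 50 mm tall (25 mm above and below this point), 75 mm from the wheel's axis, 192 mm above the bench. It spins freely on its pin, so it can be held from above and led round the axis without turning the gripper. The point's x axis points away from the wheel's axis.
- stem_top (a point): Top of the brass stem (10 mm thick, 13 mm cap) in the middle of the wheel. It only rises and sinks, 4 mm per full turn of the stem nut: 183 mm above the bench when fully closed, 187 mm one turn open. With the play taken up, wheel and nut turn together against 0.45 N m of friction (5 to 6 N at the knob). The closed end is a firm stop. The nut stays put when the wheel is let go.
- yoke (a joint): Twist (rad) of the green yoke that carries stem and wheel on a rubber collar; its red pointer faces the robot. It springs back, 15 N m per rad, so it shows the torque on the wheel: 0 unloaded, positive anticlockwise from above, about 0.03 in ordinary turning. Over 0.11 either way (1.65 N m, 22 N at the knob) is wrenching the valve.
- mould: Bystander: round casting mould, cream with a teal seam, 180 mm diameter, 38 mm thick, lying flat to one side of the valve. Origin under its centre.
- crate: Bystander: open blue plastic crate of small castings, 180 x 150 x 80 mm high, on the other side of the valve. Origin under its centre.
- spanner: Bystander: 170 mm steel spanner lying on the bench beyond the valve. Origin under its middle, x along its length.

How it is judged:
By the outcome, as a careful person would: the job done as asked, in the order asked, and still so for the second after the job is handed in, with the robot touching nothing.
It also fails if it takes over 69 s, if anything falls off the work surface, if the arm or the gripper's body presses on something with over 40 N, if the wrist force passes 120 N, or if a joint passes its speed limit or range.

ROBOT

A 6-joint arm with a two-finger parallel gripper is mounted at the origin on the work surface. World frame = base frame: x ahead of the robot, y to its left, z up, the work surface at z = 0. Lengths are in mm, angles in degrees, forces in N, time in s.
With the tool pointing down it reaches from about 300 to 850 mm from the base axis. Payload 4.2 kg.
Tool frame: the origin (TCP) lies on the centre line of the jaws, within the pads' length; the fingertips stand 14 mm ahead of it and the grasp point (between the pads) lies 5 mm behind it; z points along the fingers, y is the direction in which the jaws open and shut (so a half turn about z gives the same grasp; the last joint's range is limited). The gripper opens to 91 mm and grips with 3 to 60 N. Pads are 32 mm wide; open, the fingers measure 118 mm over their backs; the gripper's body (76 mm by 178 mm) begins 60 mm behind the grasp point.
Start: joints at [68.698, 18.312, 89.639, -0, 72.044, -1.146], TCP at [198.141, 539.798, 227.976] pointing down, gripper open.
Joint ranges: [-177.97, 177.97], [-48.28, 115.42], [12.27, 149.76], [-77.06, 257.06], [2.81, 150.46], [-146.56, 146.56]. Speed limits (degrees/s): [147.25, 147.25, 180, 180, 180, 180].

INTERFACE

Orientations are given as [roll, pitch, yaw] about the fixed x, y, z axes, in that order (R = Rz(yaw) Ry(pitch) Rx(roll)).
In Python, from workcell import env gives the robot as it stands.
- The arm moves only by the tool play_rows, never from a script. Its argument "increments" is a list of rows, each a list of 5 numbers: the shift along the world's x, y, z in mm, then the turn about the world's z in degrees, then the closure, from 0 (fully open) to 1 (shut). In form: [[x, y, z, yaw, fingers], ...]. A call has 1 to 20 rows; each row shifts and turns the commanded pose from where the row before left it; what a row does not reach is not made up. A row lasts 1/8 s, in which the tool goes at most 62.5 mm and 10.7 degrees, less where a joint would pass 70% of its speed; a pose out of reach is approached as far as the arm can. A call is refused whole if a number of a shift passes 62.5 or a number of a turn 10.7, either way. A call with a gripper value outside its range is refused whole. The fingers move at their own pace and stop on an object; "newtons" is the grip in N (left out, the last holds). Time passes only in rows, so rows that do not move let the fingers close. It gives the time, the measured TCP pose, the force and the opening at its end, in the units of the state.
- env.state(): the state, without advancing time (a new reading comes with each control period).
- env.grab_frame(name): name is "scene" or "top" or "wrist"; returns the picture (420x560x3 uint8, red, green, blue); there is no depth.
- env.calibration(name): a dict with "fx", "fy", "cx", "cy" (pixels), "dist_coeffs" ([k1, k2, p1, p2, k3] as OpenCV has them; the pictures are not rectified), "R" (3x3) and "t" (3): a world point X has camera coordinates R X + t; the wrist camera has in their place "hand_eye" (4x4, takes a point from camera to tool coordinates, whose origin is the TCP and whose axes are the flange's). Camera axes: x right, y down, z forward; pixel columns grow to the right and rows downward; lengths in mm; the calibration is good to about 2 mm. A picture is of the moment at which its call begins: read the wrist's pose just before it. calibration takes no time and is no camera call.
- env.job_done(): hands the job in, once; it reports no verdict.
The state is a dict: "time_s": time; "qpos": joint angles; "qvel": joint speeds; "effort": joint torques, N m; "ee_pos": TCP position; "ee_rot": TCP orientation; "force": force on the tool from outside, world axes, zero at the start; "torque": the same for the moment, N m; "gripper_width": finger opening in mm.
Only numpy, scipy, OpenCV 4.12 (cv2) and the standard library are available. Lean on these libraries where they do the work, as an engineer would, in place of code of your own. Each camera call takes 0.05 s, during which the arm holds its last target.

## Working session

There is one attempt and no reset: what is moved stays moved. The work goes in short steps, Python scripts to look and compute and a tool call to move; the robot and the scene stay as the last step left them, time stands still between calls to the robot, and variables do not carry over. Pictures are saved under pics/ and viewed, and the job is handed in when it is done.

Besides the shell and the picture viewer there is one more tool, called after "Request:" as name([rows], argument=value, ...), one row to a line, values as JSON. play_rows: Moves the arm, as the interface text tells. Its arguments: {"type":"object","properties":{"increments":{"type":"array"},"newtons":{"type":"number"}},"required":["increments"]}

```bash
mkdir -p pics; ls
python3 - <<'E'
from workcell import env
import cv2
print(env.state())
for n in("scene","top","wrist"):
    f=env.grab_frame(n); cv2.imwrite(f"pics/{n}0.png",f[:,:,::-1]); c=env.calibration(n); print(n,c)
E
```

```text
pics
{'time_s': 0.0, 'qpos': array([ 6.86974899e+01,  1.83517080e+01,  8.97060427e+01, -4.20107736e-04,
        7.20446967e+01, -1.14460975e+00]), 'qvel': array([-0.02427418,  0.04215092, -0.00711179,  0.09025728, -0.12946405,
       -0.04254826]), 'effort': array([ 9.70841138e-04, -4.12463057e+01, -2.31967145e+01,  7.29157543e-02,
        4.59617155e-02, -1.52434241e-04]), 'ee_pos': array([197.96339015, 539.33291677, 227.12206085]), 'ee_rot': array([-1.79897565e+02, -1.64714017e-03,  1.59842228e+02]), 'force': array([-0.06941855,  0.50383275, -0.44501523]), 'torque': array([ 0.01071   , -0.00061523, -0.02807825]), 'gripper_width': 91.1772085416889}
scene {'fx': 382.32988669009814, 'fy': 382.32988669009814, 'cx': 274.63926404110225, 'cy': 212.80230041565434, 'dist_coeffs': array([-0.08667084,  0.        ,  0.        ,  0.        ,  0.        ]), 'R': array([[-0.13517886,  0.99058387,  0.02168581],
       [ 0.50278492,  0.08743853, -0.85997781],
       [-0.85377632, -0.10534752, -0.50987047]]), 't': array([  71.27906627, -201.55165032, 1737.44226273])}
top {'fx': 452.1173333328964, 'f
[... 249 characters left out ...]
,  3.84257097e-02, -2.10849035e-01],
       [ 2.10664522e-01, -8.83519765e-03, -9.77518490e-01]]), 't': array([  14.44438424,  658.47653113, 1331.3908796 ])}
wrist {'fx': 297.21569799191144, 'fy': 297.21569799191144, 'cx': 280.2082174790772, 'cy': 209.53905960038094, 'dist_coeffs': array([0.0176895, 0.       , 0.       , 0.       , 0.       ]), 'hand_eye': array([[ 8.91473102e-05, -9.55316105e-01, -2.95586081e-01,
         8.50699860e+01],
       [ 9.99999864e-01, -6.67329232e-05,  5.17271766e-04,
         1.14383567e+00],
       [-5.13883372e-04, -2.95586087e-01,  9.55315969e-01,
        -1.57357358e+02],
       [ 0.00000000e+00,  0.00000000e+00,  0.00000000e+00,
         1.00000000e+00]])}
```

View pics/scene0.png

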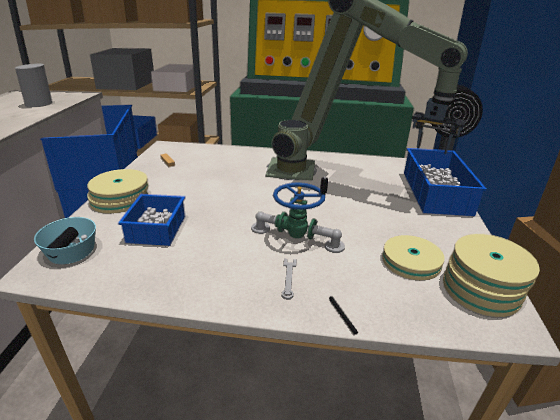

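View pics/top0.png

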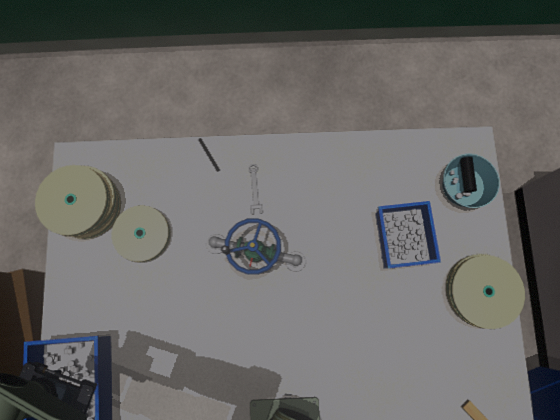

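View pics/wrist0.png

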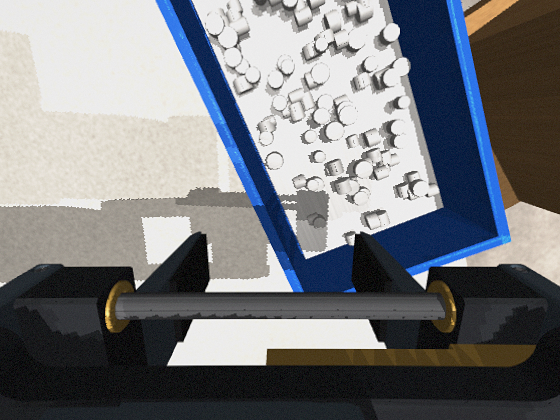

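The valve wheel is at top (252,246) and scene (299,195). The black knob is at scene (324,186) and about top (226,249).

```bash
cat > h.py <<'E'
from workcell import env
import numpy as np, cv2
from scipy.spatial.transform import Rotation as Ro
def campose(n,st=None):
    c=env.calibration(n); K=np.array([[c["fx"],0,c["cx"]],[0,c["fy"],c["cy"]],[0,0,1]])
    if n!="wrist":
        R=np.array(c["R"]); t=np.array(c["t"])
    else:
        H=np.array(c["hand_eye"]); T=np.eye(4); T[:3,:3]=Ro.from_euler("xyz",st["ee_rot"],degrees=True).as_matrix(); T[:3,3]=st["ee_pos"]
        W=np.linalg.inv(T@H); R=W[:3,:3]; t=W[:3,3]
    return K,np.array(c["dist_coeffs"]),R,t
def ray(n,uv,st=None):
    K,d,R,t=campose(n,st); p=cv2.undistortPoints(np.array([[uv]],float),K,d)[0,0]
    v=R.T@np.array([p[0],p[1],1]); return -R.T@t, v/np.linalg.norm(v)
def plane(n,uv,z,st=None):
    o,v=ray(n,uv,st); return o+v*(z-o[2])/v[2]
def tri(rays):
    A=sum(np.eye(3)-np.outer(v,v) for o,v in rays); b=sum((np.eye(3)-np.outer(v,v))@o for o,v in rays)
    X=np.linalg.solve(A,b); return X,[np.linalg.norm(np.cross(X-o,v)) for o,v in rays]
def proj(n,X,st=None):
    K,d,R,t=campose(n,st); return cv2.projectPoints(np.array([X],float),cv2.Rodrigues(R)[0],t,K,d)[0][0,0]
def save(f,name,box=None,s=1):
    if box: x0,y0,x1,y1=box; f=f[y0:y1,x0:x1]
    cv2.imwrite("pics/"+name,cv2.resize(f[:,:,::-1],None,fx=s,fy=s,interpolation=cv2.INTER_CUBIC))
E
python3 - <<'E'
from h import *
for n,box in(("top",(200,200,320,290)),("scene",(245,165,355,255))):
    f=cv2.imread(f"pics/{n}0.png")[:,:,::-1]; save(f,n+"0c.png",box,6)
    hsv=cv2.cvtColor(np.ascontiguousarray(f),cv2.COLOR_RGB2HSV); m=cv2.inRange(hsv,(100,90,40),(125,255,255)); q=np.zeros_like(m);x0,y0,x1,y1=box;q[y0:y1,x0:x1]=m[y0:y1,x0:x1]
    c=max(cv2.findContours(q,cv2.RETR_EXTERNAL,cv2.CHAIN_APPROX_NONE)[0],key=cv2.contourArea)
    print(n,cv2.fitEllipse(cv2.convexHull(c)), plane(n,cv2.fitEllipse(cv2.convexHull(c))[0],158))
E
```

```text
top ((252.3593292236328, 245.87933349609375), (55.13146209716797, 55.304473876953125), 61.44502639770508) [544.96221102  71.87791647 158.        ]
scene ((298.8457336425781, 195.5255889892578), (26.61880111694336, 51.445159912109375), 93.3728256225586) [552.14622343  75.23477274 158.        ]
```

View pics/top0c.png

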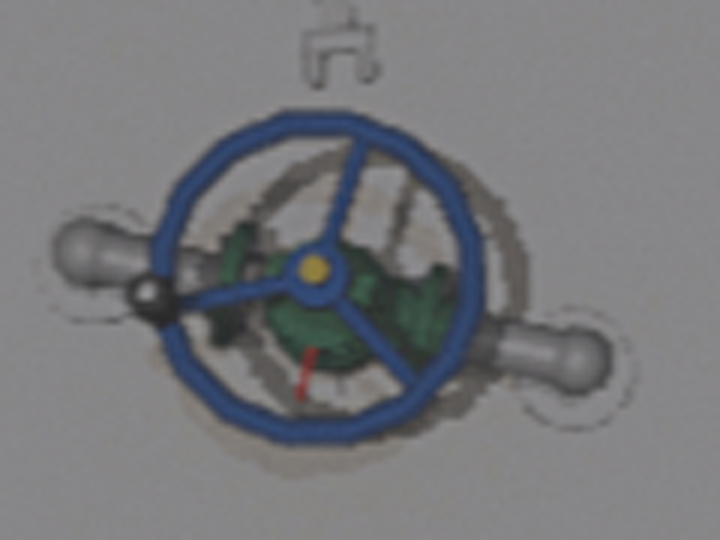

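View pics/scene0c.png

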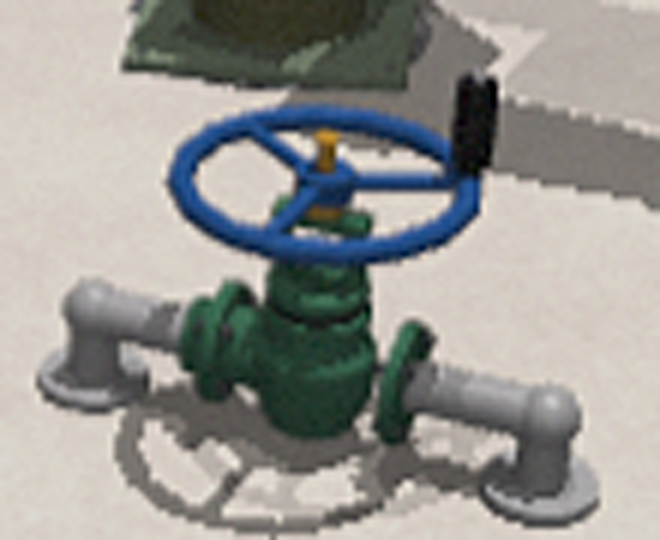

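Run:
```python
from h import *
print("stemtop",tri([ray("top",(252.1,244.7)),ray("scene",(327/6+245,134/6+165))]))
print("knobtop",tri([ray("top",(225.3,249.8)),ray("scene",(324.4,178.2))]))
print("knobmid scene on z192",plane("scene",(324,185.7),192))
print("hub top z185",plane("top",(252.1,244.7),185),"knob z217",plane("top",(225.3,249.8),217))
s=dict(ee_rot=[180,0,160],ee_pos=[0,0,0]); K,d,R,t=campose("wrist",s); print(-R.T@t,R[2])
```

```text
stemtop (array([544.72207355,  73.24584494, 182.39299074]), [np.float64(2.083695032801952), np.float64(2.0836950328019657)])
knobtop (array([529.30138715, 145.81426126, 212.34031211]), [np.float64(2.7584586751001017), np.float64(2.758458675100136)])
knobmid scene on z192 [538.92322669 149.33748555 192.        ]
hub top z185 [544.48752009  71.01918946 185.        ] knob z217 [528.72477285 142.49965568 217.        ]
[-79.54842325  30.17050274 157.35735761] [ 0.27793698 -0.10061032 -0.95531597]
```

Request:
play_rows([
  [0, 0, 25, 0, 0],
  [0, 0, 35, 0, 0],
  [10, -10, 30, 0, 0],
  [24, -29, 12, 0, 0],
  [24, -30, 0, 0, 0],
  [24, -30, 0, 0, 0],
  [24, -30, 0, 0, 0],
  [24, -30, 0, 0, 0],
  [24, -30, 0, 0, 0],
  [24, -30, 0, 0, 0],
  [24, -30, 0, 0, 0],
  [24, -30, 0, 0, 0],
  [24, -30, 0, 0, 0],
  [24, -30, 0, 0, 0],
  [24, -30, 0, 0, 0],
  [24, -30, 0, 0, 0],
  [24, -30, 0, 0, 0],
  [23, -25, 0, 0, 0],
  [0, 0, 0, 0, 0],
  [0, 0, 0, 0, 0],
])

```text
time_s: 2.65
ee_pos: [566.7, 86.1, 329.6]
ee_rot: [180.0, -0.1, 159.8]
force: [-1.0, -0.0, 0.7]
gripper_width: 91.1
```

Run:
```python
from h import *
import pickle
st=env.state(); f=env.grab_frame("wrist"); pickle.dump((st,f),open("w1.pkl","wb")); print(st["ee_pos"],st["ee_rot"],st["time_s"],st["force"]); save(f,"w1.png",None,1.4)
```

```text
[566.68738042  86.09465497 329.63396759] [ 1.79996689e+02 -7.00205427e-02  1.59838855e+02] 2.65 [-0.97991555 -0.04435187  0.72031054]
```

View pics/w1.png

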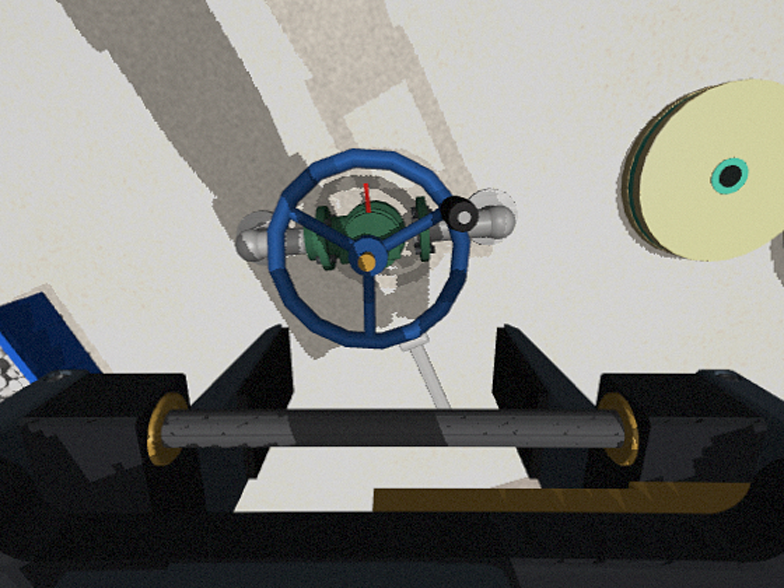

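The wrist view shows the wheel rim centred about (368,248)/1.4, the knob top at about (461,215)/1.4 and the brass stem at (367,262)/1.4. Next I'll fit these and take a second view from elsewhere.

Request:
play_rows([
  [-20, 20, -15, 0, 0],
  [-20, 25, -15, 0, 0],
  [0, 0, 0, 0, 0],
  [0, 0, 0, 0, 0],
])

```text
time_s: 3.2
ee_pos: [527.3, 131.2, 300.7]
ee_rot: [180.0, 0.1, 159.9]
force: [0.6, -0.1, 0.0]
gripper_width: 91.2
```

Run:
```python
from h import *
import pickle
st=env.state(); f=env.grab_frame("wrist"); pickle.dump((st,f),open("w2.pkl","wb")); print(st["ee_pos"],st["ee_rot"],st["force"])
for k in (1,2):
    st,f=pickle.load(open(f"w{k}.pkl","rb")); u=proj("wrist",[545,72,170],st).astype(int); print(u)
    x0,y0=max(u[0]-90,0),max(u[1]-90,0); box=(x0,y0,x0+180,y0+150); save(f,f"w{k}c.png",box,4); print(box)
    hsv=cv2.cvtColor(f,cv2.COLOR_RGB2HSV); m=cv2.inRange(hsv,(100,90,40),(125,255,255)); q=np.zeros_like(m);x0,y0,x1,y1=box;q[y0:y1,x0:x1]=m[y0:y1,x0:x1]
    c=max(cv2.findContours(q,cv2.RETR_EXTERNAL,cv2.CHAIN_APPROX_NONE)[0],key=cv2.contourArea); h=cv2.convexHull(c)[:,0].astype(float)
    for z in (158,):
        P=np.array([plane("wrist",p,z,st)[:2] for p in h]); A=np.c_[2*P,np.ones(len(P))]; s=np.linalg.lstsq(A,(P**2).sum(1),rcond=None)[0]; print("rim",s[:2],np.sqrt(s[2]+s[:2]@s[:2]),cv2.minEnclosingCircle(P.astype(np.float32)))
```

```text
[527.278833   131.15224296 300.70109223] [1.79969768e+02 8.64674093e-02 1.59915435e+02] [ 0.59396764 -0.05600648  0.00914566]
[259 184]
(np.int64(169), np.int64(94), np.int64(349), np.int64(244))
rim [545.66680337  74.05397048] 81.15294964813586 ((545.8135375976562, 74.1515121459961), 81.84423065185547)
[231 239]
(np.int64(141), np.int64(149), np.int64(321), np.int64(299))
rim [545.35206638  74.29635487] 80.8971749655501 ((545.654052734375, 74.22393798828125), 81.69804382324219)
```

View pics/w1c.png

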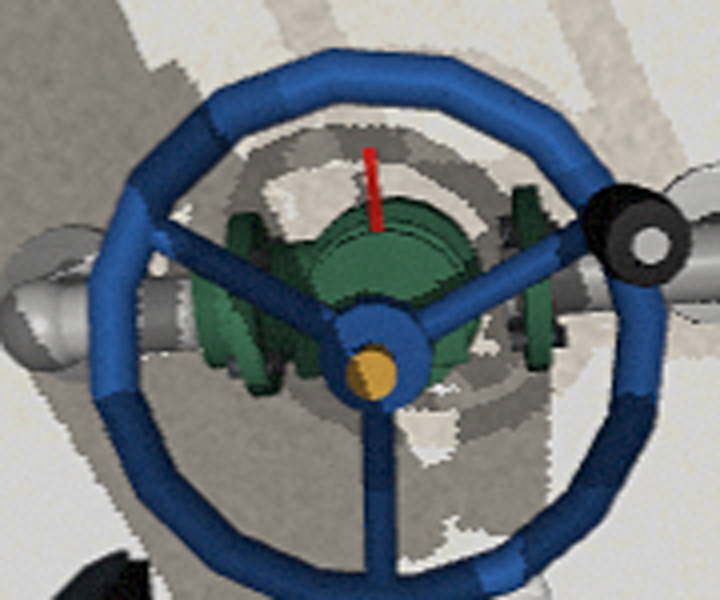

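View pics/w2c.png

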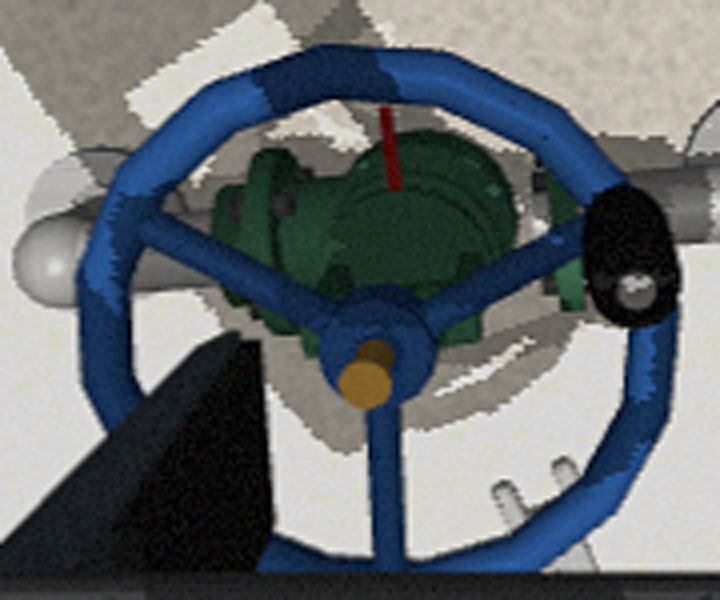

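Run:
```python
from h import *
import pickle
s1=pickle.load(open("w1.pkl","rb"))[0];s2=pickle.load(open("w2.pkl","rb"))[0]
for nm,a,b,z in(("stem",(372,373),(366,384),185),("knob",(651,244),(636,291),217)):
    u1=np.array(a)/4+(169,94);u2=np.array(b)/4+(141,149)
    print(nm,tri([ray("wrist",u1,s1),ray("wrist",u2,s2)]),plane("wrist",u1,z,s1),plane("wrist",u2,z,s2))
```

```text
stem (array([545.51696886,  75.2486175 , 185.58544828]), [np.float64(0.10685632628426246), np.float64(0.10685632628428303)]) [545.5506805   75.09637724 185.        ] [545.8076118   75.13473863 185.        ]
knob (array([532.53428396, 148.45894127, 221.69382314]), [np.float64(0.060978009302541276), np.float64(0.06097800930254419)]) [533.37596515 149.07170874 217.        ] [534.17738982 148.15698331 217.        ]
```

Request:
play_rows([
  [3, 9, -5, 0, 0],
  [3.5, 8.5, -15, 0, 0],
  [0, 0, -20, 0, 0],
  [0, 0, -20, 0, 0],
  [0, 0, -20, 0, 0],
  [0, 0, -15, 0, 0],
  [0, 0, -10, 0, 0],
  [0, 0, 0, 0, 0],
  [0, 0, 0, 0, 0.4],
  [0, 0, 0, 0, 0.55],
  [0, 0, 0, 0, 0.55],
  [0, 0, 0, 0, 0.55],
], newtons=15)

```text
time_s: 4.75
ee_pos: [533.7, 148.3, 195.2]
ee_rot: [180.0, 0.0, 159.8]
force: [0.1, -0.2, 0.4]
gripper_width: 54.2
```

Run:
```python
from h import *
st=env.state(); f=env.grab_frame("wrist");save(f,"w3.png"); f=env.grab_frame("top"); save(f,"t3.png",(190,180,330,300),5);print(st["ee_pos"],st["ee_rot"],st["force"])
```

```text
[533.71045793 148.30910571 195.23620387] [1.79978242e+02 2.40054864e-02 1.59842727e+02] [ 0.05336115 -0.22139853  0.37374595]
```

View pics/w3.png

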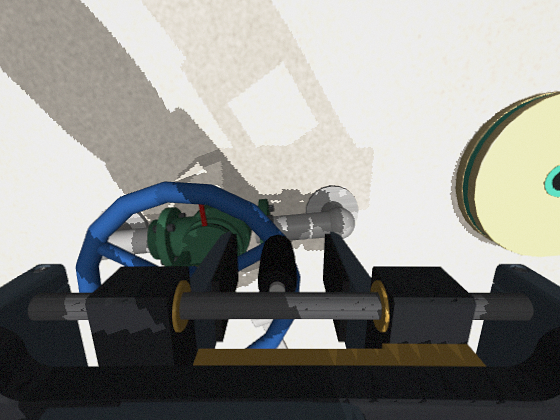

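The knob sits between the open fingers, at about pixel (277,262). I'll close on it.

Request:
play_rows([
  [0, 0, 0, 0, 0.7],
  [0, 0, 0, 0, 0.8],
  [0, 0, 0, 0, 0.9],
  [0, 0, 0, 0, 1],
  [0, 0, 0, 0, 1],
  [0, 0, 0, 0, 1],
], newtons=15)

```text
time_s: 5.6
ee_pos: [533.6, 147.9, 194.8]
ee_rot: [-180.0, 0.0, 159.8]
force: [-0.8, -2.5, -1.6]
gripper_width: 21.4
```

```bash
cat > s.py <<'E'
from h import *
import sys
C=np.array([545.6,74.7])
st=env.state(); p=st["ee_pos"][:2]-C; r=np.hypot(*p); a=np.degrees(np.arctan2(p[1],p[0])); u=p/r; t=np.array([-u[1],u[0]])
F=st["force"]; print("t %.2f pos %s ang %.2f r %.2f Frad %.2f Ftan(ccw+) %.2f Fz %.2f w %.2f"%(st["time_s"],st["ee_pos"].round(2),a,r,F[:2]@u,F[:2]@t,F[2],st["gripper_width"]))
E
python3 s.py
```

```text
t 5.60 pos [533.58 147.89 194.85] ang 99.33 r 74.17 Frad -2.33 Ftan(ccw+) 1.22 Fz -1.64 w 21.43
```

```bash
cat > g.py <<'E'
import numpy as np,sys
# g.py startAng endAng n [cx cy r]
a0,a1,n=float(sys.argv[1]),float(sys.argv[2]),int(sys.argv[3])
C=np.array([545.6,74.7]); r=75
A=np.radians(np.linspace(a0,a1,n+1)); P=C+r*np.c_[np.cos(A),np.sin(A)]
Q=np.round(P-P[0],1); print([[float(x) for x in np.round(d,1)]+[0,0,1] for d in np.diff(Q,axis=0)])
E
for a in 99 89 79 69 59; do python3 g.py $a $((a-10)) 4; done
```

```text
[[3.2, 0.4, 0, 0, 1], [3.3, 0.3, 0, 0, 1], [3.3, 0.2, 0, 0, 1], [3.2, 0.0, 0, 0, 1]]
[[3.3, -0.1, 0, 0, 1], [3.2, -0.3, 0, 0, 1], [3.3, -0.4, 0, 0, 1], [3.2, -0.6, 0, 0, 1]]
[[3.2, -0.7, 0, 0, 1], [3.2, -0.8, 0, 0, 1], [3.1, -1.0, 0, 0, 1], [3.1, -1.1, 0, 0, 1]]
[[3.0, -1.2, 0, 0, 1], [3.0, -1.4, 0, 0, 1], [2.9, -1.5, 0, 0, 1], [2.9, -1.6, 0, 0, 1]]
[[2.8, -1.7, 0, 0, 1], [2.7, -1.9, 0, 0, 1], [2.6, -2.0, 0, 0, 1], [2.5, -2.1, 0, 0, 1]]
```

Request:
play_rows([
  [3.2, 0.4, 0, 0, 1],
  [3.3, 0.3, 0, 0, 1],
  [3.3, 0.2, 0, 0, 1],
  [3.2, 0.0, 0, 0, 1],
])

```text
time_s: 6.1
ee_pos: [546.7, 148.8, 194.8]
ee_rot: [-179.9, -0.0, 159.8]
force: [-0.5, -4.7, -1.5]
gripper_width: 21.5
```

```bash
python3 s.py
```

```text
t 6.10 pos [546.66 148.75 194.76] ang 89.18 r 74.06 Frad -4.71 Ftan(ccw+) 0.47 Fz -1.46 w 21.46
```

Request:
play_rows([
  [3.3, -0.1, 0, 0, 1],
  [3.2, -0.3, 0, 0, 1],
  [3.3, -0.4, 0, 0, 1],
  [3.2, -0.6, 0, 0, 1],
])

```text
time_s: 6.6
ee_pos: [559.3, 147.3, 194.7]
ee_rot: [-179.9, -0.1, 159.8]
force: [-0.9, -5.0, -0.6]
gripper_width: 21.4
```

```bash
python3 s.py
```

```text
t 6.60 pos [559.29 147.32 194.71] ang 79.32 r 73.89 Frad -5.12 Ftan(ccw+) -0.05 Fz -0.56 w 21.43
```

Request:
play_rows([
  [3.2, -0.7, 0, 0, 1],
  [3.2, -0.8, 0, 0, 1],
  [3.1, -1.0, 0, 0, 1],
  [3.1, -1.1, 0, 0, 1],
])

```text
time_s: 7.1
ee_pos: [569.3, 144.6, 194.5]
ee_rot: [-179.9, -0.4, 159.8]
force: [-6.1, -1.7, 1.1]
gripper_width: 21.4
```

```bash
python3 s.py
```

```text
t 7.10 pos [569.34 144.63 194.45] ang 71.25 r 73.85 Frad -3.60 Ftan(ccw+) 5.20 Fz 1.10 w 21.41
```

Request:
play_rows([
  [3.0, -1.2, 0, 0, 1],
  [3.0, -1.4, 0, 0, 1],
  [2.9, -1.5, 0, 0, 1],
  [2.9, -1.6, 0, 0, 1],
])

```text
time_s: 7.6
ee_pos: [581.0, 139.4, 194.4]
ee_rot: [-179.9, -0.5, 159.8]
force: [-7.2, -1.5, 0.7]
gripper_width: 21.0
```

```bash
python3 s.py
```

```text
t 7.60 pos [581.01 139.42 194.4 ] ang 61.32 r 73.77 Frad -4.74 Ftan(ccw+) 5.59 Fz 0.74 w 20.99
```

Run:
```python
import numpy as np
from scipy.optimize import least_squares as L
P=np.array([[533.6,147.9],[546.66,148.75],[559.29,147.32],[569.34,144.63],[581.01,139.42]])
for r in(75,):
  s=L(lambda c:np.hypot(*(P-c).T)-r,[545,74]); print(s.x,s.fun)
```

```text
[544.79045689  73.75119505] [-0.01152355  0.02210298 -0.01596295  0.00989973 -0.00501853]
```

```bash
sed -i 's/545.6,74.7/544.8,73.75/' s.py
cat > g.py <<'E'
import numpy as np,sys
# g.py cx cy a1 step : from cmd pos to angle a1
x,y,a1,stp=map(float,sys.argv[1:5]); C=np.array([544.8,73.75]); r=75
a0=np.degrees(np.arctan2(y-C[1],x-C[0]))
d=a1-a0
if len(sys.argv)>5: d=float(sys.argv[5]); 
n=max(1,int(np.ceil(abs(d)/stp)))
A=np.radians(a0+d*np.arange(0,n+1)/n); r0=np.hypot(x-C[0],y-C[1]); R=np.linspace(r0,r,n+1) if n<6 else np.r_[np.linspace(r0,r,4),np.full(n-3,r)]
P=C+R[:,None]*np.c_[np.cos(A),np.sin(A)]
Q=np.round(P-P[0],1); Q-=Q[0]
import json
print("a0 %.1f"%a0)
D=np.round(np.diff(Q,axis=0),1)
for i in range(0,n,20): print(json.dumps([[float(v[0]),float(v[1]),0,0,1] for v in D[i:i+20]]),"end cmd",(np.array([x,y])+Q[min(i+20,n)]).round(1))
E
python3 g.py 584.1 138.6 32 2.7
```

```text
a0 58.8
[[2.8, -2.1, 0, 0, 1], [2.8, -2.3, 0, 0, 1], [2.6, -2.4, 0, 0, 1], [2.6, -2.3, 0, 0, 1], [2.6, -2.4, 0, 0, 1], [2.4, -2.5, 0, 0, 1], [2.3, -2.6, 0, 0, 1], [2.2, -2.7, 0, 0, 1], [2.1, -2.9, 0, 0, 1], [1.9, -2.9, 0, 0, 1]] end cmd [608.4 113.5]
```

Request:
play_rows([
  [2.8, -2.1, 0, 0, 1],
  [2.8, -2.3, 0, 0, 1],
  [2.6, -2.4, 0, 0, 1],
  [2.6, -2.3, 0, 0, 1],
  [2.6, -2.4, 0, 0, 1],
  [2.4, -2.5, 0, 0, 1],
  [2.3, -2.6, 0, 0, 1],
  [2.2, -2.7, 0, 0, 1],
  [2.1, -2.9, 0, 0, 1],
  [1.9, -2.9, 0, 0, 1],
])

```text
time_s: 8.85
ee_pos: [606.3, 116.2, 194.7]
ee_rot: [179.8, -0.4, 159.8]
force: [-5.7, 3.8, 0.7]
gripper_width: 21.4
```

```bash
python3 s.py; python3 g.py 608.4 113.5 -30 1.5
```

```text
t 8.85 pos [606.32 116.22 194.68] ang 34.62 r 74.76 Frad -2.50 Ftan(ccw+) 6.37 Fz 0.73 w 21.39
a0 32.0
[[1.0, -1.7, 0, 0, 1], [1.0, -1.6, 0, 0, 1], [0.9, -1.7, 0, 0, 1], [0.9, -1.8, 0, 0, 1], [0.8, -1.7, 0, 0, 1], [0.8, -1.8, 0, 0, 1], [0.7, -1.8, 0, 0, 1], [0.7, -1.8, 0, 0, 1], [0.6, -1.8, 0, 0, 1], [0.6, -1.8, 0, 0, 1], [0.6, -1.9, 0, 0, 1], [0.5, -1.8, 0, 0, 1], [0.4, -1.9, 0, 0, 1], [0.4, -1.9, 0, 0, 1], [0.4, -1.9, 0, 0, 1], [0.3, -1.9, 0, 0, 1], [0.3, -1.9, 0, 0, 1], [0.2, -2.0, 0, 0, 1], [0.1, -1.9, 0, 0, 1], [0.1, -1.9, 0, 0, 1]] end cmd [619.7  77. ]
[[0.1, -1.9, 0, 0, 1], [0.0, -2.0, 0, 0, 1], [0.0, -1.9, 0, 0, 1], [-0.1, -1.9, 0, 0, 1], [-0.2, -2.0, 0, 0, 1], [-0.2, -1.9, 0, 0, 1], [-0.2, -1.9, 0, 0, 1], [-0.3, -1.9, 0, 0, 1], [-0.3, -1.9, 0, 0, 1], [-0.4, -1.9, 0, 0, 1], [-0.5, -1.9, 0, 0, 1], [-0.4, -1.9, 0, 0, 1], [-0.6, -1.8, 0, 0, 1], [-0.5, -1.9, 0, 0, 1], [-0.7, -1.8, 0, 0, 1], [-0.6, -1.8, 0, 0, 1], [-0.8, -1.8, 0, 0, 1], [-0.7, -1.8, 0, 0, 1], [-0.8, -1.7, 0, 0, 1], [-0.9, -1.8, 0, 0, 1]] end cmd [611.6  39.6]
[[-0.9, -1.7, 0, 0, 1], [-0.9, -1.6, 0, 0, 1]] end cmd [609.8  36.3]
```

Request:
play_rows([
  [1.0, -1.7, 0, 0, 1],
  [1.0, -1.6, 0, 0, 1],
  [0.9, -1.7, 0, 0, 1],
])

```text
time_s: 9.22
ee_pos: [609.4, 111.5, 194.7]
ee_rot: [179.8, -0.4, 159.8]
force: [-4.3, 4.1, 0.4]
gripper_width: 21.6
```

```bash
python3 s.py
```

```text
t 9.22 pos [609.37 111.48 194.67] ang 30.30 r 74.79 Frad -1.64 Ftan(ccw+) 5.74 Fz 0.36 w 21.56
```

Request:
play_rows([
  [0.9, -1.8, 0, 0, 1],
  [0.8, -1.7, 0, 0, 1],
  [0.8, -1.8, 0, 0, 1],
])

```text
time_s: 9.6
ee_pos: [612.1, 106.3, 194.7]
ee_rot: [179.7, -0.4, 159.8]
force: [-4.6, 3.6, 0.0]
gripper_width: 21.5
```

```bash
python3 s.py
```

```text
t 9.60 pos [612.09 106.34 194.72] ang 25.84 r 74.77 Frad -2.62 Ftan(ccw+) 5.22 Fz 0.01 w 21.51
```

Request:
play_rows([
  [0.7, -1.8, 0, 0, 1],
  [0.7, -1.8, 0, 0, 1],
  [0.6, -1.8, 0, 0, 1],
])

```text
time_s: 9.98
ee_pos: [614.4, 101.1, 194.8]
ee_rot: [179.7, -0.3, 159.8]
force: [-4.0, 5.3, 0.6]
gripper_width: 21.2
```

```bash
python3 s.py
```

```text
t 9.97 pos [614.36 101.13 194.76] ang 21.48 r 74.76 Frad -1.79 Ftan(ccw+) 6.37 Fz 0.62 w 21.23
```

Request:
play_rows([
  [0.6, -1.8, 0, 0, 1],
  [0.6, -1.9, 0, 0, 1],
  [0.5, -1.8, 0, 0, 1],
])

```text
time_s: 10.35
ee_pos: [616.3, 95.8, 194.8]
ee_rot: [179.7, -0.3, 159.8]
force: [-3.6, 5.0, 0.0]
gripper_width: 21.6
```

```bash
python3 s.py
```

```text
t 10.35 pos [616.25  95.77 194.8 ] ang 17.13 r 74.77 Frad -1.97 Ftan(ccw+) 5.86 Fz 0.01 w 21.56
```

Request:
play_rows([
  [0.4, -1.9, 0, 0, 1],
  [0.4, -1.9, 0, 0, 1],
  [0.4, -1.9, 0, 0, 1],
])

```text
time_s: 10.72
ee_pos: [617.7, 90.2, 194.9]
ee_rot: [179.7, -0.3, 159.8]
force: [-3.0, 5.1, -0.3]
gripper_width: 21.2
```

```bash
python3 s.py
```

```text
t 10.72 pos [617.71  90.21 194.86] ang 12.72 r 74.74 Frad -1.82 Ftan(ccw+) 5.64 Fz -0.29 w 21.18
```

Request:
play_rows([
  [0.3, -1.9, 0, 0, 1],
  [0.3, -1.9, 0, 0, 1],
  [0.2, -2.0, 0, 0, 1],
])

```text
time_s: 11.1
ee_pos: [618.8, 84.5, 194.9]
ee_rot: [179.6, -0.3, 159.8]
force: [-3.0, 6.2, -0.4]
gripper_width: 21.4
```

```bash
python3 s.py
```

```text
t 11.10 pos [618.75  84.5  194.87] ang 8.27 r 74.73 Frad -2.06 Ftan(ccw+) 6.61 Fz -0.43 w 21.42
```

Request:
play_rows([
  [0.1, -1.9, 0, 0, 1],
  [0.1, -1.9, 0, 0, 1],
  [0.1, -1.9, 0, 0, 1],
])

```text
time_s: 11.48
ee_pos: [619.3, 78.9, 195.0]
ee_rot: [179.6, -0.2, 159.8]
force: [-2.0, 6.2, -1.3]
gripper_width: 21.5
```

```bash
python3 s.py
```

```text
t 11.47 pos [619.34  78.88 194.96] ang 3.94 r 74.72 Frad -1.54 Ftan(ccw+) 6.36 Fz -1.28 w 21.46
```

Request:
play_rows([
  [0.0, -2.0, 0, 0, 1],
  [0.0, -1.9, 0, 0, 1],
  [-0.1, -1.9, 0, 0, 1],
])

```text
time_s: 11.85
ee_pos: [619.5, 73.1, 195.0]
ee_rot: [179.6, -0.2, 159.8]
force: [-2.0, 6.0, -0.9]
gripper_width: 21.5
```

```bash
python3 s.py
```

```text
t 11.85 pos [619.54  73.14 194.98] ang -0.46 r 74.74 Frad -2.04 Ftan(ccw+) 6.03 Fz -0.85 w 21.52
```

Request:
play_rows([
  [-0.2, -2.0, 0, 0, 1],
  [-0.2, -1.9, 0, 0, 1],
  [-0.2, -1.9, 0, 0, 1],
])

```text
time_s: 12.22
ee_pos: [619.3, 67.4, 195.1]
ee_rot: [179.6, -0.1, 159.8]
force: [-0.5, 6.3, -0.3]
gripper_width: 21.4
```

```bash
python3 s.py
```

```text
t 12.22 pos [619.26  67.38 195.05] ang -4.89 r 74.73 Frad -1.00 Ftan(ccw+) 6.26 Fz -0.25 w 21.36
```

Request:
play_rows([
  [-0.3, -1.9, 0, 0, 1],
  [-0.3, -1.9, 0, 0, 1],
  [-0.4, -1.9, 0, 0, 1],
])

```text
time_s: 12.6
ee_pos: [618.5, 61.7, 195.1]
ee_rot: [179.5, -0.1, 159.8]
force: [-0.1, 6.8, -1.1]
gripper_width: 21.3
```

```bash
python3 s.py
```

```text
t 12.60 pos [618.55  61.7  195.1 ] ang -9.28 r 74.73 Frad -1.21 Ftan(ccw+) 6.71 Fz -1.11 w 21.26
```

Request:
play_rows([
  [-0.5, -1.9, 0, 0, 1],
  [-0.4, -1.9, 0, 0, 1],
  [-0.6, -1.8, 0, 0, 1],
])

```text
time_s: 12.98
ee_pos: [617.4, 56.1, 195.2]
ee_rot: [179.5, -0.1, 159.8]
force: [0.3, 5.8, -1.8]
gripper_width: 21.6
```

```bash
python3 s.py
```

```text
t 12.97 pos [617.36  56.07 195.18] ang -13.69 r 74.69 Frad -1.09 Ftan(ccw+) 5.70 Fz -1.79 w 21.56
```

Request:
play_rows([
  [-0.5, -1.9, 0, 0, 1],
  [-0.7, -1.8, 0, 0, 1],
  [-0.6, -1.8, 0, 0, 1],
])

```text
time_s: 13.35
ee_pos: [615.8, 50.5, 195.2]
ee_rot: [179.5, -0.0, 159.8]
force: [1.0, 6.5, -0.5]
gripper_width: 21.8
```

```bash
python3 s.py
```

```text
t 13.35 pos [615.83  50.52 195.22] ang -18.11 r 74.74 Frad -1.08 Ftan(ccw+) 6.49 Fz -0.50 w 21.77
```

Request:
play_rows([
  [-0.8, -1.8, 0, 0, 1],
  [-0.7, -1.8, 0, 0, 1],
  [-0.8, -1.7, 0, 0, 1],
])

```text
time_s: 13.72
ee_pos: [613.8, 45.2, 195.3]
ee_rot: [179.5, 0.0, 159.8]
force: [1.1, 5.3, -1.4]
gripper_width: 21.7
```

```bash
python3 s.py
```

```text
t 13.72 pos [613.82  45.18 195.28] ang -22.48 r 74.70 Frad -0.99 Ftan(ccw+) 5.33 Fz -1.43 w 21.70
```

Request:
play_rows([
  [-0.9, -1.8, 0, 0, 1],
  [-0.9, -1.7, 0, 0, 1],
  [-0.9, -1.6, 0, 0, 1],
])

```text
time_s: 14.1
ee_pos: [611.4, 40.0, 195.3]
ee_rot: [179.5, 0.1, 159.8]
force: [2.1, 4.9, -1.9]
gripper_width: 21.5
```

```bash
python3 s.py; python3 g.py 609.8 36.3 -70 1.5
```

```text
t 14.10 pos [611.44  39.97 195.31] ang -26.88 r 74.71 Frad -0.34 Ftan(ccw+) 5.33 Fz -1.89 w 21.47
a0 -29.9
[[-1.0, -1.7, 0, 0, 1], [-1.0, -1.6, 0, 0, 1], [-1.1, -1.6, 0, 0, 1], [-1.1, -1.6, 0, 0, 1], [-1.2, -1.6, 0, 0, 1], [-1.2, -1.5, 0, 0, 1], [-1.2, -1.5, 0, 0, 1], [-1.3, -1.5, 0, 0, 1], [-1.3, -1.4, 0, 0, 1], [-1.4, -1.4, 0, 0, 1], [-1.4, -1.3, 0, 0, 1], [-1.4, -1.4, 0, 0, 1], [-1.4, -1.3, 0, 0, 1], [-1.5, -1.2, 0, 0, 1], [-1.5, -1.2, 0, 0, 1], [-1.6, -1.2, 0, 0, 1], [-1.6, -1.1, 0, 0, 1], [-1.6, -1.1, 0, 0, 1], [-1.6, -1.0, 0, 0, 1], [-1.7, -1.0, 0, 0, 1]] end cmd [582.7   9.1]
[[-1.7, -1.0, 0, 0, 1], [-1.7, -0.9, 0, 0, 1], [-1.7, -0.9, 0, 0, 1], [-1.8, -0.8, 0, 0, 1], [-1.7, -0.8, 0, 0, 1], [-1.8, -0.7, 0, 0, 1], [-1.8, -0.7, 0, 0, 1]] end cmd [570.5   3.3]
```

Request:
play_rows([
  [-1.0, -1.7, 0, 0, 1],
  [-1.0, -1.6, 0, 0, 1],
  [-1.1, -1.6, 0, 0, 1],
])

```text
time_s: 14.48
ee_pos: [608.6, 35.0, 195.4]
ee_rot: [179.5, 0.1, 159.8]
force: [3.4, 4.9, -1.9]
gripper_width: 21.4
```

```bash
python3 s.py
```

```text
t 14.47 pos [608.64  34.96 195.4 ] ang -31.28 r 74.70 Frad 0.31 Ftan(ccw+) 5.96 Fz -1.89 w 21.44
```

Request:
play_rows([
  [-1.1, -1.6, 0, 0, 1],
  [-1.2, -1.6, 0, 0, 1],
  [-1.2, -1.5, 0, 0, 1],
])

```text
time_s: 14.85
ee_pos: [605.4, 30.1, 195.4]
ee_rot: [179.5, 0.1, 159.8]
force: [2.2, 5.0, -1.5]
gripper_width: 21.7
```

```bash
python3 s.py
```

```text
t 14.85 pos [605.4   30.08 195.44] ang -35.78 r 74.69 Frad -1.10 Ftan(ccw+) 5.37 Fz -1.53 w 21.68
```

Request:
play_rows([
  [-1.2, -1.5, 0, 0, 1],
  [-1.3, -1.5, 0, 0, 1],
  [-1.3, -1.4, 0, 0, 1],
])

```text
time_s: 15.22
ee_pos: [601.9, 25.5, 195.5]
ee_rot: [179.5, 0.2, 159.8]
force: [3.8, 4.4, -2.8]
gripper_width: 21.5
```

```bash
python3 s.py
```

```text
t 15.22 pos [601.86  25.54 195.51] ang -40.20 r 74.70 Frad -0.00 Ftan(ccw+) 5.82 Fz -2.81 w 21.47
```

Request:
play_rows([
  [-1.4, -1.4, 0, 0, 1],
  [-1.4, -1.3, 0, 0, 1],
  [-1.4, -1.4, 0, 0, 1],
])

```text
time_s: 15.6
ee_pos: [597.9, 21.2, 195.5]
ee_rot: [179.5, 0.2, 159.8]
force: [4.8, 3.9, -2.0]
gripper_width: 21.2
```

```bash
python3 s.py
```

```text
t 15.60 pos [597.92  21.2  195.53] ang -44.70 r 74.72 Frad 0.65 Ftan(ccw+) 6.12 Fz -2.03 w 21.19
```

Request:
play_rows([
  [-1.4, -1.3, 0, 0, 1],
  [-1.5, -1.2, 0, 0, 1],
  [-1.5, -1.2, 0, 0, 1],
])

```text
time_s: 15.98
ee_pos: [594.5, 18.0, 195.7]
ee_rot: [179.4, 0.3, 159.8]
force: [6.4, 6.1, -3.0]
gripper_width: 21.2
```

```bash
python3 s.py
```

```text
t 15.97 pos [594.47  18.03 195.72] ang -48.28 r 74.65 Frad -0.32 Ftan(ccw+) 8.83 Fz -2.97 w 21.18
```

Force is rising, so the seat is likely reached. I'll nudge it a little further and check.

Request:
play_rows([
  [-0.8, -0.6, 0, 0, 1],
  [0, 0, 0, 0, 1],
])

```text
time_s: 16.23
ee_pos: [594.1, 17.7, 195.8]
ee_rot: [179.4, 0.4, 159.8]
force: [6.6, 6.9, -3.1]
gripper_width: 21.5
```

```bash
python3 s.py
```

```text
t 16.23 pos [594.11  17.75 195.76] ang -48.64 r 74.62 Frad -0.80 Ftan(ccw+) 9.50 Fz -3.13 w 21.52
```

Request:
play_rows([
  [-1.2, -0.9, 0, 0, 1],
  [0, 0, 0, 0, 1],
])

```text
time_s: 16.48
ee_pos: [593.4, 17.1, 195.9]
ee_rot: [179.3, 0.4, 159.8]
force: [8.5, 7.8, -4.5]
gripper_width: 21.2
```

```bash
python3 s.py
python3 - <<'E'
from h import *
f=env.grab_frame("top"); save(f,"t4.png",(190,180,330,300),5); f=env.grab_frame("wrist"); save(f,"w4.png")
E
python3 g.py 589.3 12.5 0 2.5 22
```

```text
t 16.48 pos [593.36  17.15 195.86] ang -49.37 r 74.58 Frad -0.43 Ftan(ccw+) 11.53 Fz -4.45 w 21.18
a0 -54.0
[[2.4, 2.1, 0, 0, 1], [2.3, 2.3, 0, 0, 1], [2.3, 2.3, 0, 0, 1], [2.2, 2.2, 0, 0, 1], [2.2, 2.4, 0, 0, 1], [2.1, 2.4, 0, 0, 1], [2.0, 2.5, 0, 0, 1], [1.9, 2.6, 0, 0, 1], [1.7, 2.7, 0, 0, 1]] end cmd [608.4  34. ]
```

View pics/w4.png

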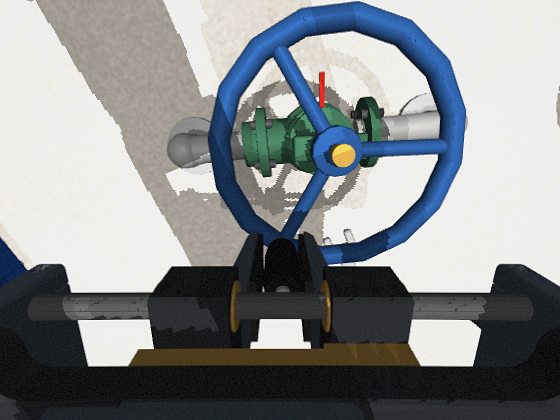

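The wrist picture shows the wheel held with the knob in the jaws at (283,262). The last nudge raised the force by 2 N for only 0.7° of turn, which is just the yoke's own spring. The gate is therefore on its seat at 11.5 N, half the limit. Now I'll reverse.

```bash
python3 g.py 588.8 13.0 -10 2.5
```

```text
a0 -54.1
[[2.6, 1.9, 0, 0, 1], [2.4, 2.1, 0, 0, 1], [2.4, 2.1, 0, 0, 1], [2.3, 2.3, 0, 0, 1], [2.2, 2.3, 0, 0, 1], [2.1, 2.5, 0, 0, 1], [1.9, 2.5, 0, 0, 1], [1.9, 2.6, 0, 0, 1], [1.8, 2.7, 0, 0, 1], [1.6, 2.7, 0, 0, 1], [1.5, 2.8, 0, 0, 1], [1.4, 2.9, 0, 0, 1], [1.3, 3.0, 0, 0, 1], [1.2, 2.9, 0, 0, 1], [1.0, 3.1, 0, 0, 1], [0.9, 3.1, 0, 0, 1], [0.7, 3.1, 0, 0, 1], [0.7, 3.1, 0, 0, 1]] end cmd [618.7  60.7]
```

Request:
play_rows([
  [2.6, 1.9, 0, 0, 1],
  [2.4, 2.1, 0, 0, 1],
  [2.4, 2.1, 0, 0, 1],
  [2.3, 2.3, 0, 0, 1],
  [2.2, 2.3, 0, 0, 1],
  [2.1, 2.5, 0, 0, 1],
  [1.9, 2.5, 0, 0, 1],
  [1.9, 2.6, 0, 0, 1],
  [1.8, 2.7, 0, 0, 1],
  [1.6, 2.7, 0, 0, 1],
  [1.5, 2.8, 0, 0, 1],
  [1.4, 2.9, 0, 0, 1],
  [1.3, 3.0, 0, 0, 1],
  [1.2, 2.9, 0, 0, 1],
  [1.0, 3.1, 0, 0, 1],
  [0.9, 3.1, 0, 0, 1],
  [0.7, 3.1, 0, 0, 1],
  [0.7, 3.1, 0, 0, 1],
])

```text
time_s: 18.82
ee_pos: [618.5, 60.8, 194.9]
ee_rot: [-180.0, -0.0, 159.8]
force: [-2.1, 0.0, -0.6]
gripper_width: 21.4
```

```bash
python3 s.py; python3 g.py 618.7 60.7 40 1.3
```

```text
t 18.82 pos [618.46  60.8  194.86] ang -9.97 r 74.79 Frad -2.06 Ftan(ccw+) -0.36 Fz -0.57 w 21.44
a0 -10.0
[[0.3, 1.7, 0, 0, 1], [0.2, 1.6, 0, 0, 1], [0.2, 1.7, 0, 0, 1], [0.1, 1.7, 0, 0, 1], [0.2, 1.6, 0, 0, 1], [0.0, 1.7, 0, 0, 1], [0.1, 1.7, 0, 0, 1], [0.0, 1.7, 0, 0, 1], [0.0, 1.6, 0, 0, 1], [-0.1, 1.7, 0, 0, 1], [-0.1, 1.7, 0, 0, 1], [-0.1, 1.7, 0, 0, 1], [-0.2, 1.6, 0, 0, 1], [-0.2, 1.7, 0, 0, 1], [-0.3, 1.7, 0, 0, 1], [-0.3, 1.6, 0, 0, 1], [-0.3, 1.7, 0, 0, 1], [-0.3, 1.6, 0, 0, 1], [-0.4, 1.6, 0, 0, 1], [-0.5, 1.7, 0, 0, 1]] end cmd [617.  94.]
[[-0.4, 1.6, 0, 0, 1], [-0.6, 1.6, 0, 0, 1], [-0.5, 1.6, 0, 0, 1], [-0.6, 1.5, 0, 0, 1], [-0.6, 1.6, 0, 0, 1], [-0.6, 1.6, 0, 0, 1], [-0.7, 1.5, 0, 0, 1], [-0.7, 1.5, 0, 0, 1], [-0.8, 1.5, 0, 0, 1], [-0.8, 1.5, 0, 0, 1], [-0.8, 1.5, 0, 0, 1], [-0.8, 1.4, 0, 0, 1], [-0.9, 1.4, 0, 0, 1], [-0.9, 1.4, 0, 0, 1], [-1.0, 1.4, 0, 0, 1], [-0.9, 1.4, 0, 0, 1], [-1.0, 1.3, 0, 0, 1], [-1.1, 1.4, 0, 0, 1], [-1.0, 1.3, 0, 0, 1]] end cmd [602.3 122. ]
```

Request:
play_rows([
  [0.3, 1.7, 0, 0, 1],
  [0.2, 1.6, 0, 0, 1],
  [0.2, 1.7, 0, 0, 1],
])

```text
time_s: 19.2
ee_pos: [619.2, 65.6, 194.9]
ee_rot: [-180.0, -0.0, 159.8]
force: [-1.9, -0.9, 0.3]
gripper_width: 21.1
```

```bash
python3 s.py
```

```text
t 19.20 pos [619.17  65.63 194.88] ang -6.23 r 74.81 Frad -1.75 Ftan(ccw+) -1.11 Fz 0.32 w 21.09
```

Request:
play_rows([
  [0.1, 1.7, 0, 0, 1],
  [0.2, 1.6, 0, 0, 1],
])

```text
time_s: 19.45
ee_pos: [619.4, 68.9, 194.9]
ee_rot: [-180.0, -0.0, 159.8]
force: [-2.4, -0.9, -0.8]
gripper_width: 21.2
```

```bash
python3 s.py
```

```text
t 19.45 pos [619.44  68.95 194.87] ang -3.68 r 74.79 Frad -2.35 Ftan(ccw+) -1.08 Fz -0.77 w 21.25
```

Request:
play_rows([
  [0.0, 1.7, 0, 0, 1],
  [0.1, 1.7, 0, 0, 1],
])

```text
time_s: 19.7
ee_pos: [619.6, 72.4, 194.9]
ee_rot: [-180.0, -0.0, 159.8]
force: [-3.3, -0.8, -0.7]
gripper_width: 21.2
```

```bash
python3 s.py
```

```text
t 19.70 pos [619.57  72.38 194.88] ang -1.05 r 74.79 Frad -3.32 Ftan(ccw+) -0.84 Fz -0.74 w 21.16
```

Request:
play_rows([
  [0.0, 1.7, 0, 0, 1],
  [0.0, 1.6, 0, 0, 1],
])

```text
time_s: 19.95
ee_pos: [619.6, 75.7, 194.9]
ee_rot: [-180.0, -0.0, 159.8]
force: [-3.0, -0.1, -0.4]
gripper_width: 21.6
```

```bash
python3 s.py
```

```text
t 19.95 pos [619.56  75.66 194.89] ang 1.46 r 74.78 Frad -2.98 Ftan(ccw+) -0.03 Fz -0.38 w 21.59
```

Request:
play_rows([
  [-0.1, 1.7, 0, 0, 1],
  [-0.1, 1.7, 0, 0, 1],
])

```text
time_s: 20.2
ee_pos: [619.4, 79.1, 194.9]
ee_rot: [-180.0, -0.0, 159.8]
force: [-4.1, -0.4, -0.8]
gripper_width: 21.5
```

```bash
python3 s.py
```

```text
t 20.20 pos [619.38  79.07 194.89] ang 4.08 r 74.76 Frad -4.15 Ftan(ccw+) -0.11 Fz -0.82 w 21.47
```

Request:
play_rows([
  [-0.1, 1.7, 0, 0, 1],
  [-0.2, 1.6, 0, 0, 1],
])

```text
time_s: 20.45
ee_pos: [619.1, 82.4, 194.9]
ee_rot: [-180.0, -0.0, 159.8]
force: [-2.6, -0.3, -0.5]
gripper_width: 21.6
```

```bash
python3 s.py
```

```text
t 20.45 pos [619.09  82.36 194.9 ] ang 6.61 r 74.78 Frad -2.57 Ftan(ccw+) -0.01 Fz -0.52 w 21.64
```

Request:
play_rows([
  [-0.2, 1.7, 0, 0, 1],
  [-0.3, 1.7, 0, 0, 1],
])

```text
time_s: 20.7
ee_pos: [618.6, 85.7, 194.9]
ee_rot: [-180.0, -0.0, 159.8]
force: [-3.5, -1.2, -0.2]
gripper_width: 21.2
```

```bash
python3 s.py
```

```text
t 20.70 pos [618.6   85.74 194.87] ang 9.23 r 74.77 Frad -3.68 Ftan(ccw+) -0.60 Fz -0.19 w 21.18
```

Request:
play_rows([
  [-0.3, 1.6, 0, 0, 1],
])

```text
time_s: 20.82
ee_pos: [618.3, 87.3, 194.9]
ee_rot: [-180.0, -0.0, 159.8]
force: [-3.5, -1.8, -0.7]
gripper_width: 21.2
```

```bash
python3 s.py
```

```text
t 20.82 pos [618.32  87.33 194.92] ang 10.47 r 74.76 Frad -3.76 Ftan(ccw+) -1.16 Fz -0.66 w 21.19
```

Request:
play_rows([
  [-0.3, 1.7, 0, 0, 1],
])

```text
time_s: 20.95
ee_pos: [618.0, 89.0, 194.9]
ee_rot: [-180.0, -0.0, 159.8]
force: [-3.7, -1.3, -0.9]
gripper_width: 21.4
```

```bash
python3 s.py
```

```text
t 20.95 pos [618.01  89.03 194.89] ang 11.79 r 74.79 Frad -3.89 Ftan(ccw+) -0.51 Fz -0.94 w 21.37
```

Request:
play_rows([
  [-0.3, 1.6, 0, 0, 1],
])

```text
time_s: 21.08
ee_pos: [617.6, 90.6, 194.9]
ee_rot: [-180.0, -0.0, 159.8]
force: [-3.2, -1.6, -0.7]
gripper_width: 21.6
```

```bash
python3 s.py
```

```text
t 21.07 pos [617.64  90.63 194.9 ] ang 13.04 r 74.77 Frad -3.45 Ftan(ccw+) -0.79 Fz -0.67 w 21.62
```

Request:
play_rows([
  [-0.4, 1.6, 0, 0, 1],
])

```text
time_s: 21.2
ee_pos: [617.4, 91.9, 194.9]
ee_rot: [-180.0, 0.0, 159.9]
force: [-3.8, -2.9, -1.0]
gripper_width: 21.4
```

```bash
python3 s.py
```

```text
t 21.20 pos [617.36  91.95 194.93] ang 14.08 r 74.81 Frad -4.40 Ftan(ccw+) -1.91 Fz -1.00 w 21.40
```

Request:
play_rows([
  [-0.5, 1.7, 0, 0, 1],
])

```text
time_s: 21.32
ee_pos: [617.0, 93.1, 194.9]
ee_rot: [-179.9, 0.0, 159.9]
force: [-2.9, -4.6, -0.9]
gripper_width: 21.5
```

```bash
python3 s.py
```

```text
t 21.32 pos [616.99  93.13 194.93] ang 15.03 r 74.75 Frad -3.95 Ftan(ccw+) -3.69 Fz -0.94 w 21.48
```

Request:
play_rows([
  [-0.4, 1.6, 0, 0, 1],
])

```text
time_s: 21.45
ee_pos: [616.7, 94.2, 194.9]
ee_rot: [-179.9, 0.1, 159.9]
force: [-1.8, -5.3, -2.1]
gripper_width: 21.4
```

```bash
python3 s.py
```

```text
t 21.45 pos [616.71  94.17 194.94] ang 15.85 r 74.76 Frad -3.22 Ftan(ccw+) -4.59 Fz -2.10 w 21.40
```

Request:
play_rows([
  [-0.6, 1.6, 0, 0, 1],
])

```text
time_s: 21.58
ee_pos: [616.3, 95.2, 195.0]
ee_rot: [-179.8, 0.1, 159.9]
force: [-2.8, -7.8, -2.3]
gripper_width: 21.3
```

```bash
python3 s.py
```

```text
t 21.57 pos [616.34  95.23 194.98] ang 16.71 r 74.70 Frad -4.98 Ftan(ccw+) -6.70 Fz -2.33 w 21.32
```

Request:
play_rows([
  [-0.5, 1.6, 0, 0, 1],
])

```text
time_s: 21.7
ee_pos: [615.9, 96.7, 195.0]
ee_rot: [-179.8, 0.1, 159.9]
force: [-2.4, -6.1, -2.0]
gripper_width: 21.6
```

```bash
python3 s.py
```

```text
t 21.70 pos [615.89  96.71 194.98] ang 17.90 r 74.70 Frad -4.11 Ftan(ccw+) -5.05 Fz -1.95 w 21.60
```

Request:
play_rows([
  [-0.6, 1.5, 0, 0, 1],
])

```text
time_s: 21.82
ee_pos: [615.4, 98.2, 195.0]
ee_rot: [-179.8, 0.1, 159.9]
force: [-1.8, -6.8, -1.1]
gripper_width: 21.2
```

```bash
python3 s.py;python3 - <<'E'
from h import *
f=env.grab_frame("wrist"); save(f,"w5.png")
E
```

```text
t 21.82 pos [615.39  98.17 194.99] ang 19.08 r 74.70 Frad -3.96 Ftan(ccw+) -5.83 Fz -1.14 w 21.23
```

```bash
python3 g.py 614.9 100.3 0 4 351.3
```

```text
a0 20.7
[[-2.0, 4.8, 0, 0, 1], [-2.3, 4.7, 0, 0, 1], [-2.7, 4.5, 0, 0, 1], [-3.0, 4.3, 0, 0, 1], [-3.2, 4.1, 0, 0, 1], [-3.6, 3.8, 0, 0, 1], [-3.8, 3.6, 0, 0, 1], [-4.0, 3.3, 0, 0, 1], [-4.3, 3.0, 0, 0, 1], [-4.5, 2.7, 0, 0, 1], [-4.6, 2.4, 0, 0, 1], [-4.8, 2.1, 0, 0, 1], [-4.9, 1.7, 0, 0, 1], [-5.1, 1.4, 0, 0, 1], [-5.1, 1.0, 0, 0, 1], [-5.2, 0.7, 0, 0, 1], [-5.2, 0.3, 0, 0, 1], [-5.2, 0.0, 0, 0, 1], [-5.2, -0.4, 0, 0, 1], [-5.2, -0.8, 0, 0, 1]] end cmd [531.  147.5]
[[-5.1, -1.2, 0, 0, 1], [-5.0, -1.5, 0, 0, 1], [-4.9, -1.8, 0, 0, 1], [-4.7, -2.2, 0, 0, 1], [-4.6, -2.5, 0, 0, 1], [-4.4, -2.8, 0, 0, 1], [-4.2, -3.1, 0, 0, 1], [-4.0, -3.4, 0, 0, 1], [-3.7, -3.6, 0, 0, 1], [-3.5, -3.9, 0, 0, 1], [-3.2, -4.2, 0, 0, 1], [-2.8, -4.4, 0, 0, 1], [-2.6, -4.5, 0, 0, 1], [-2.3, -4.7, 0, 0, 1], [-1.9, -4.9, 0, 0, 1], [-1.6, -5.0, 0, 0, 1], [-1.2, -5.0, 0, 0, 1], [-0.8, -5.2, 0, 0, 1], [-0.6, -5.2, 0, 0, 1], [-0.1, -5.2, 0, 0, 1]] end cmd [469.8  73.2]
[[0.2, -5.2, 0, 0, 1], [0.6, -5.2, 0, 0, 1], [1.0, -5.2, 0, 0, 1], [1.2, -5.0, 0, 0, 1], [1.7, -5.0, 0, 0, 1], [2.0, -4.8, 0, 0, 1], [2.3, -4.7,
[... 267 characters left out ...]
 0, 1], [5.1, -1.1, 0, 0, 1]] end cmd [ 5.321e+02 -2.000e-01]
[[5.2, -0.7, 0, 0, 1], [5.2, -0.3, 0, 0, 1], [5.2, 0.0, 0, 0, 1], [5.2, 0.4, 0, 0, 1], [5.2, 0.7, 0, 0, 1], [5.1, 1.1, 0, 0, 1], [5.0, 1.5, 0, 0, 1], [4.9, 1.8, 0, 0, 1], [4.8, 2.2, 0, 0, 1], [4.6, 2.4, 0, 0, 1], [4.4, 2.8, 0, 0, 1], [4.3, 3.1, 0, 0, 1], [3.9, 3.4, 0, 0, 1], [3.8, 3.6, 0, 0, 1], [3.5, 3.9, 0, 0, 1], [3.2, 4.1, 0, 0, 1], [2.9, 4.4, 0, 0, 1], [2.6, 4.5, 0, 0, 1], [2.3, 4.7, 0, 0, 1], [1.9, 4.8, 0, 0, 1]] end cmd [615.3  48.2]
[[1.6, 5.0, 0, 0, 1], [1.3, 5.1, 0, 0, 1], [0.9, 5.1, 0, 0, 1], [0.5, 5.2, 0, 0, 1], [0.2, 5.2, 0, 0, 1], [-0.2, 5.3, 0, 0, 1], [-0.5, 5.2, 0, 0, 1], [-1.0, 5.1, 0, 0, 1]] end cmd [618.1  89.4]
```

View pics/w5.png

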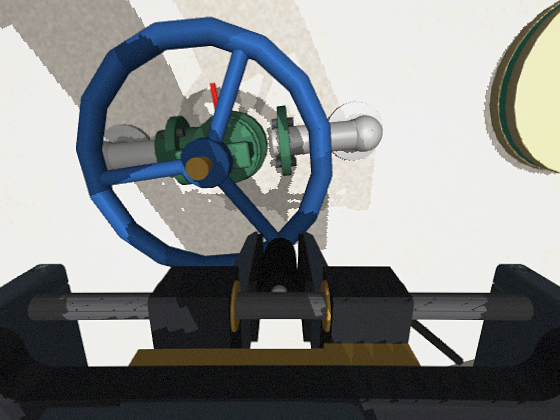

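The grip is still good, with the knob at (281,262). Now the long opening turn.

Request:
play_rows([
  [-2.0, 4.8, 0, 0, 1],
  [-2.3, 4.7, 0, 0, 1],
  [-2.7, 4.5, 0, 0, 1],
  [-3.0, 4.3, 0, 0, 1],
  [-3.2, 4.1, 0, 0, 1],
  [-3.6, 3.8, 0, 0, 1],
  [-3.8, 3.6, 0, 0, 1],
  [-4.0, 3.3, 0, 0, 1],
  [-4.3, 3.0, 0, 0, 1],
  [-4.5, 2.7, 0, 0, 1],
])

```text
time_s: 23.12
ee_pos: [583.9, 137.2, 195.2]
ee_rot: [-179.9, 0.4, 159.9]
force: [3.3, -7.2, -3.0]
gripper_width: 21.4
```

```bash
python3 s.py
```

```text
t 23.12 pos [583.93 137.24 195.24] ang 58.35 r 74.58 Frad -4.41 Ftan(ccw+) -6.64 Fz -2.97 w 21.43
```

Request:
play_rows([
  [-4.6, 2.4, 0, 0, 1],
  [-4.8, 2.1, 0, 0, 1],
  [-4.9, 1.7, 0, 0, 1],
  [-5.1, 1.4, 0, 0, 1],
  [-5.1, 1.0, 0, 0, 1],
  [-5.2, 0.7, 0, 0, 1],
  [-5.2, 0.3, 0, 0, 1],
  [-5.2, 0.0, 0, 0, 1],
  [-5.2, -0.4, 0, 0, 1],
  [-5.2, -0.8, 0, 0, 1],
])

```text
time_s: 24.38
ee_pos: [535.2, 147.8, 195.6]
ee_rot: [179.7, 0.5, 159.8]
force: [6.9, -2.6, -5.8]
gripper_width: 20.9
```

```bash
python3 s.py
```

```text
t 24.38 pos [535.21 147.76 195.64] ang 97.38 r 74.63 Frad -3.46 Ftan(ccw+) -6.50 Fz -5.79 w 20.93
```

Request:
play_rows([
  [-5.1, -1.2, 0, 0, 1],
  [-5.0, -1.5, 0, 0, 1],
  [-4.9, -1.8, 0, 0, 1],
  [-4.7, -2.2, 0, 0, 1],
  [-4.6, -2.5, 0, 0, 1],
  [-4.4, -2.8, 0, 0, 1],
  [-4.2, -3.1, 0, 0, 1],
  [-4.0, -3.4, 0, 0, 1],
  [-3.7, -3.6, 0, 0, 1],
  [-3.5, -3.9, 0, 0, 1],
])

```text
time_s: 25.62
ee_pos: [490.0, 124.4, 195.9]
ee_rot: [179.5, 0.3, 159.8]
force: [2.6, 5.9, -4.0]
gripper_width: 21.4
```

```bash
python3 s.py
```

```text
t 25.62 pos [489.99 124.37 195.86] ang 137.28 r 74.61 Frad 2.14 Ftan(ccw+) -6.12 Fz -3.95 w 21.45
```

Request:
play_rows([
  [-3.2, -4.2, 0, 0, 1],
  [-2.8, -4.4, 0, 0, 1],
  [-2.6, -4.5, 0, 0, 1],
  [-2.3, -4.7, 0, 0, 1],
  [-1.9, -4.9, 0, 0, 1],
  [-1.6, -5.0, 0, 0, 1],
  [-1.2, -5.0, 0, 0, 1],
  [-0.8, -5.2, 0, 0, 1],
  [-0.6, -5.2, 0, 0, 1],
  [-0.1, -5.2, 0, 0, 1],
])

```text
time_s: 26.88
ee_pos: [469.8, 75.8, 195.4]
ee_rot: [179.6, -0.1, 159.8]
force: [-3.8, 5.6, 0.8]
gripper_width: 21.7
```

```bash
python3 s.py
```

```text
t 26.88 pos [469.8   75.78 195.44] ang 178.45 r 75.03 Frad 3.95 Ftan(ccw+) -5.51 Fz 0.83 w 21.66
```

Request:
play_rows([
  [0.2, -5.2, 0, 0, 1],
  [0.6, -5.2, 0, 0, 1],
  [1.0, -5.2, 0, 0, 1],
  [1.2, -5.0, 0, 0, 1],
  [1.7, -5.0, 0, 0, 1],
  [2.0, -4.8, 0, 0, 1],
  [2.3, -4.7, 0, 0, 1],
  [2.6, -4.5, 0, 0, 1],
  [3.0, -4.3, 0, 0, 1],
  [3.2, -4.1, 0, 0, 1],
])

```text
time_s: 28.12
ee_pos: [486.2, 26.4, 195.1]
ee_rot: [179.9, -0.2, 159.8]
force: [-7.8, 2.2, 2.4]
gripper_width: 21.4
```

```bash
python3 s.py
```

```text
t 28.12 pos [486.23  26.38 195.14] ang -141.04 r 75.32 Frad 4.71 Ftan(ccw+) -6.57 Fz 2.41 w 21.38
```

Request:
play_rows([
  [3.6, -3.9, 0, 0, 1],
  [3.7, -3.6, 0, 0, 1],
  [4.1, -3.3, 0, 0, 1],
  [4.2, -3.1, 0, 0, 1],
  [4.4, -2.7, 0, 0, 1],
  [4.7, -2.4, 0, 0, 1],
  [4.8, -2.1, 0, 0, 1],
  [4.9, -1.8, 0, 0, 1],
  [5.0, -1.4, 0, 0, 1],
  [5.1, -1.1, 0, 0, 1],
])

```text
time_s: 29.38
ee_pos: [530.9, -0.3, 195.1]
ee_rot: [-180.0, -0.1, 159.8]
force: [-6.3, -0.9, 1.4]
gripper_width: 21.2
```

```bash
python3 s.py
```

```text
t 29.38 pos [ 5.3094e+02 -3.3000e-01  1.9506e+02] ang -100.60 r 75.37 Frad 2.04 Ftan(ccw+) -6.07 Fz 1.44 w 21.17
```

Request:
play_rows([
  [5.2, -0.7, 0, 0, 1],
  [5.2, -0.3, 0, 0, 1],
  [5.2, 0.0, 0, 0, 1],
  [5.2, 0.4, 0, 0, 1],
  [5.2, 0.7, 0, 0, 1],
  [5.1, 1.1, 0, 0, 1],
  [5.0, 1.5, 0, 0, 1],
  [4.9, 1.8, 0, 0, 1],
  [4.8, 2.2, 0, 0, 1],
  [4.6, 2.4, 0, 0, 1],
])

```text
time_s: 30.62
ee_pos: [581.8, 8.3, 195.0]
ee_rot: [-179.9, -0.1, 159.8]
force: [-4.4, -3.4, -0.5]
gripper_width: 21.2
```

```bash
python3 s.py
```

```text
t 30.62 pos [581.84   8.3  194.99] ang -60.49 r 75.20 Frad 0.84 Ftan(ccw+) -5.51 Fz -0.48 w 21.22
```

Request:
play_rows([
  [4.4, 2.8, 0, 0, 1],
  [4.3, 3.1, 0, 0, 1],
  [3.9, 3.4, 0, 0, 1],
  [3.8, 3.6, 0, 0, 1],
  [3.5, 3.9, 0, 0, 1],
  [3.2, 4.1, 0, 0, 1],
  [2.9, 4.4, 0, 0, 1],
  [2.6, 4.5, 0, 0, 1],
  [2.3, 4.7, 0, 0, 1],
  [1.9, 4.8, 0, 0, 1],
])

```text
time_s: 31.88
ee_pos: [614.8, 47.0, 194.9]
ee_rot: [-179.8, -0.0, 159.8]
force: [-4.2, -3.7, -0.9]
gripper_width: 21.4
```

```bash
python3 s.py
```

```text
t 31.88 pos [614.83  47.   194.89] ang -20.91 r 74.96 Frad -2.59 Ftan(ccw+) -4.99 Fz -0.87 w 21.40
```

Request:
play_rows([
  [1.6, 5.0, 0, 0, 1],
  [1.3, 5.1, 0, 0, 1],
  [0.9, 5.1, 0, 0, 1],
  [0.5, 5.2, 0, 0, 1],
  [0.2, 5.2, 0, 0, 1],
  [-0.2, 5.3, 0, 0, 1],
  [-0.5, 5.2, 0, 0, 1],
  [-1.0, 5.1, 0, 0, 1],
])

```text
time_s: 32.88
ee_pos: [618.3, 87.5, 194.9]
ee_rot: [-179.8, 0.1, 159.9]
force: [-2.4, -5.9, -0.9]
gripper_width: 21.3
```

```bash
python3 s.py; python3 g.py 618.1 89.4 22 1.3
```

```text
t 32.88 pos [618.27  87.51 194.95] ang 10.60 r 74.75 Frad -3.47 Ftan(ccw+) -5.40 Fz -0.93 w 21.33
a0 12.1
[[-0.3, 1.6, 0, 0, 1], [-0.4, 1.6, 0, 0, 1], [-0.4, 1.5, 0, 0, 1], [-0.5, 1.6, 0, 0, 1], [-0.5, 1.6, 0, 0, 1], [-0.5, 1.5, 0, 0, 1], [-0.6, 1.5, 0, 0, 1], [-0.6, 1.5, 0, 0, 1]] end cmd [614.3 101.8]
```

Request:
play_rows([
  [-0.3, 1.6, 0, 0, 1],
  [-0.4, 1.6, 0, 0, 1],
  [-0.4, 1.5, 0, 0, 1],
  [-0.5, 1.6, 0, 0, 1],
  [0, 0, 0, 0, 1],
])

```text
time_s: 33.5
ee_pos: [616.8, 93.7, 195.0]
ee_rot: [-179.8, 0.1, 159.9]
force: [-1.4, -6.9, -1.9]
gripper_width: 21.4
```

```bash
python3 s.py
```

```text
t 33.50 pos [616.81  93.72 194.97] ang 15.50 r 74.73 Frad -3.23 Ftan(ccw+) -6.31 Fz -1.88 w 21.38
```

Request:
play_rows([
  [-0.4, 1.3, 0, 0, 1],
  [0, 0, 0, 0, 1],
])

```text
time_s: 33.75
ee_pos: [616.4, 94.9, 194.9]
ee_rot: [-179.8, 0.1, 159.9]
force: [-3.2, -6.5, -1.6]
gripper_width: 21.6
```

```bash
python3 s.py
```

```text
t 33.75 pos [616.43  94.93 194.95] ang 16.47 r 74.69 Frad -4.90 Ftan(ccw+) -5.30 Fz -1.57 w 21.62
```

Now at 16.5°, one full turn past breakaway. I'll relax the load into the play, open the jaws and lift.

Request:
play_rows([
  [0.1, -1.2, 0, 0, 1],
  [0.1, -1.2, 0, 0, 1],
  [0, 0, 0, 0, 1],
  [0, 0, 0, 0, 0.7],
  [0, 0, 0, 0, 0.55],
  [0, 0, 0, 0, 0.4],
  [0, 0, 0, 0, 0.4],
  [0, 0, 0, 0, 0.4],
  [0, 0, 0, 0, 0.4],
])

```text
time_s: 34.88
ee_pos: [616.3, 94.6, 195.0]
ee_rot: [180.0, 0.0, 159.8]
force: [0.3, -1.0, -0.5]
gripper_width: 54.8
```

```bash
python3 s.py
python3 - <<'E'
from h import *
f=env.grab_frame("wrist"); save(f,"w6.png")
E
```

```text
t 34.88 pos [616.3   94.59 195.01] ang 16.25 r 74.48 Frad 0.01 Ftan(ccw+) -1.05 Fz -0.46 w 54.78
```

View pics/w6.png

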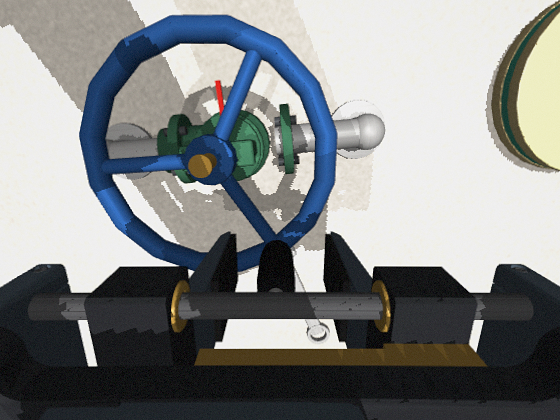

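The jaws are open and clear of the knob at (276,265). I'll lift and re-measure the wheel angle and stem height from the two earlier viewpoints.

Request:
play_rows([
  [0, 0, 10, 0, 0.4],
  [0, 0, 20, 0, 0.4],
  [0, 0, 30, 0, 0.4],
  [0, 0, 30, 0, 0.4],
  [-15, 0, 30, 0, 0.2],
  [-20, -4, 14.5, 0, 0],
  [-14, -4, 0, 0, 0],
  [0, 0, 0, 0, 0],
  [0, 0, 0, 0, 0],
])

```text
time_s: 36.05
ee_pos: [567.4, 86.5, 328.6]
ee_rot: [-180.0, -0.1, 159.8]
force: [0.4, -0.4, -0.2]
gripper_width: 91.1
```

Run:
```python
from h import *
import pickle
st=env.state(); f=env.grab_frame("wrist"); pickle.dump((st,f),open("w7.pkl","wb")); print(st["ee_pos"],st["ee_rot"],st["time_s"]); save(f,"w7c.png",(169,94,349,244),4)
f=env.grab_frame("top");save(f,"t7.png")
```

```text
[567.36270196  86.47219662 328.64331152] [-1.79979284e+02 -5.50217816e-02  1.59836520e+02] 36.05
```

Request:
play_rows([
  [-20, 20, -15, 0, 0],
  [-20, 25, -15, 0, 0],
  [0, 0, 0, 0, 0],
  [0, 0, 0, 0, 0],
])

```text
time_s: 36.65
ee_pos: [528.1, 131.4, 299.6]
ee_rot: [-180.0, 0.0, 159.9]
force: [-0.0, 1.0, -0.4]
gripper_width: 91.0
```

Run:
```python
from h import *
import pickle
st=env.state(); f=env.grab_frame("wrist"); pickle.dump((st,f),open("w8.pkl","wb")); print(st["ee_pos"],st["ee_rot"],st["time_s"]); save(f,"w8c.png",(141,149,321,299),4)
f=env.grab_frame("scene");save(f,"s8.png")
```

```text
[528.05476153 131.36895512 299.58021614] [-1.79999580e+02  4.64231150e-02  1.59856631e+02] 36.65
```

View pics/w7c.png

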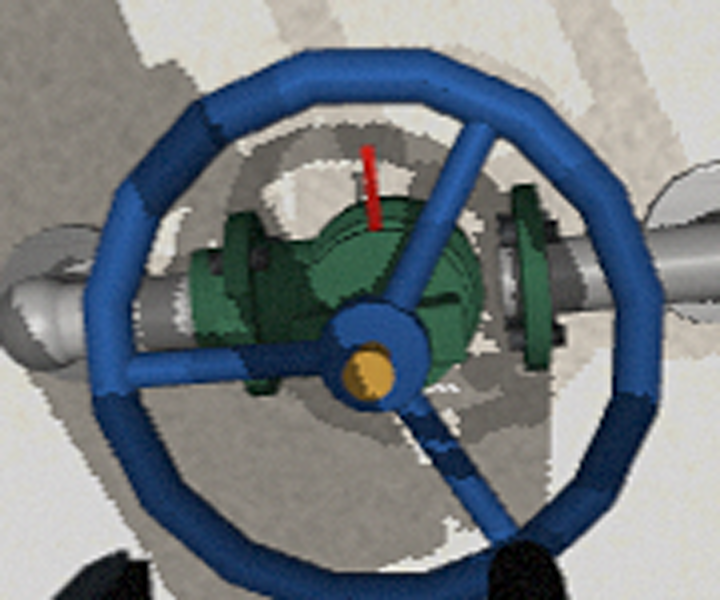

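View pics/w8c.png

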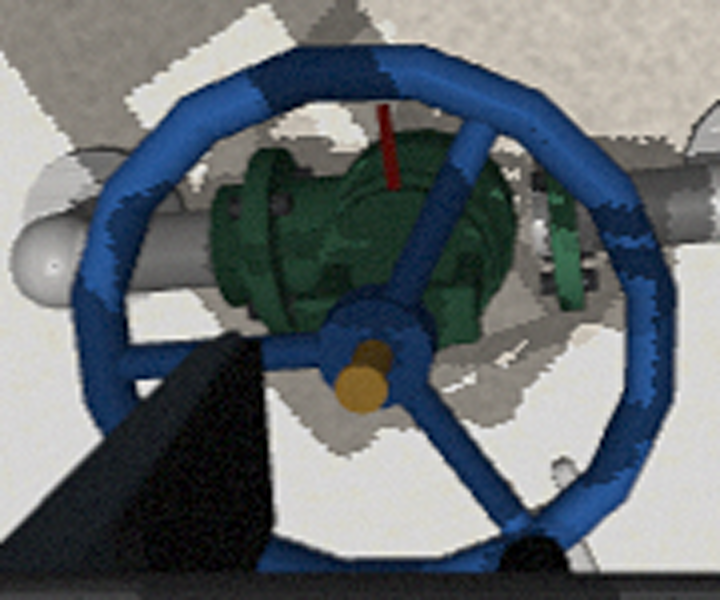

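View pics/s8.png

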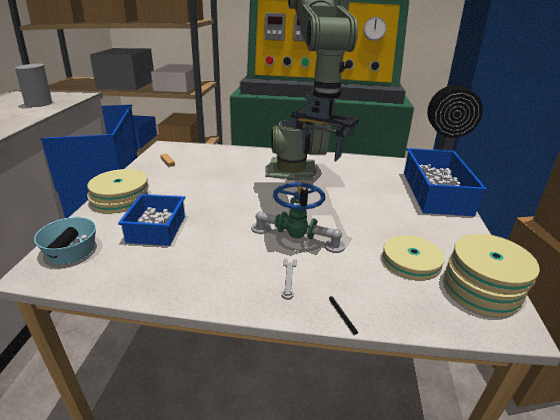

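Run:
```python
from h import *
import pickle
s1=pickle.load(open("w7.pkl","rb"))[0];s2=pickle.load(open("w8.pkl","rb"))[0]
for i in (1,2,7,8):
    st,f=pickle.load(open(f"w{i}.pkl","rb")); box=(169,94,349,244) if i in(1,7) else (141,149,321,299)
    hsv=cv2.cvtColor(f,cv2.COLOR_RGB2HSV); m=cv2.inRange(hsv,(12,130,60),(28,255,255)); q=np.zeros_like(m);x0,y0,x1,y1=box;q[y0:y1,x0:x1]=m[y0:y1,x0:x1]
    c=max(cv2.findContours(q,cv2.RETR_EXTERNAL,cv2.CHAIN_APPROX_NONE)[0],key=cv2.contourArea); print(i,cv2.minEnclosingCircle(c),cv2.contourArea(c))
print(tri([ray("wrist",np.array((368,375))/4+(169,94),s1),ray("wrist",np.array((361,389))/4+(141,149),s2)]))
for z in(183,187):
  print([plane("wrist",np.array((368,375))/4+(169,94),z,s1)-plane("wrist",np.array((361,389))/4+(141,149),z,s2)])
```

```text
1 ((261.5, 186.5), 6.670932292938232) 108.0
2 ((232.5, 242.0), 8.381627082824707) 135.0
7 ((261.0, 186.5), 6.800835609436035) 109.0
8 ((231.5, 242.5), 9.192488670349121) 144.5
(array([545.68173493,  74.86676077, 187.99754566]), [np.float64(0.10161574832375486), np.float64(0.1016157483237386)])
[array([-0.99503959,  0.77293723,  0.        ])]
[array([-0.31976402,  0.04544888,  0.        ])]
```

Stem top went from 185.6 to 188.0 mm in the same pair of views. That is +2.4 mm against the 2.6 mm expected for 123° to 360° open. I'm handing it in.

```bash
python3 -c "
from workcell import env
print(env.job_done()); print(env.state()['time_s'])"
```

```text
the job is handed in; nothing more can be done
None
the job is handed in; nothing more can be done
```

I closed the valve fully, opened it by one full turn from where the stem began to rise, let go of the wheel and handed the job in at about 36.7 s. The hand-in gives no verdict.

- **Closing:** The play was taken up at a wheel angle of about 75°, and the wheel then turned another 123° or so to the seat. I pressed to 11.5 N at the knob (about 0.058 rad of yoke twist, roughly half the wrenching limit). The last push moved the wheel only 0.7° for 2 N more, little more than the yoke's own spring, which confirmed the seat.
- **Opening:** Reversing took up about 59° of play. The stem began to turn at a measured 16.5°, give or take 0.3°, under about 6 N. I led the knob one full turn to 16.47° under the same kind of load, eased it back, opened the jaws and lifted clear.
- **Last checks:**
  - From the wrist camera at two places, the stem top rose from 185.6 to 188.0 mm. That is 2.4 mm against the 2.6 mm expected. The absolute height read about 1 mm above the text's 187 mm, within the calibration error.
  - The highest turning force I read was 11.5 N. I read forces only at the end of each move, so any brief peak in between was not seen.
  - In the last scene picture the mould disc, crate and spanner look unmoved, and the gripper is clear of everything.

No check failed. The one mismatch was the first wheel-centre estimate, about 1 mm off, which gave a side load of up to 5 N on the knob. Correcting it reduced this only in part; it still reached about 5 N while opening.

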